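Clip the T-handle onto the lid clamp's screw and nip the lid down

TASK

Take the loose steel T-handle off the trivet and push it, socket down and without forcing it, onto the square end of the pot's lid-clamp screw until it is fully home and the spring ball clicks in. Then turn it a quarter turn clockwise (seen from above) to nip the lid down, and leave it clipped on, without disturbing the other things on the bench.

Things in the scene. Friction and masses are not known exactly. Their poses are not given: they have to be found in the camera images.
- t_handle: Loose steel T-handle, 0.24 to 0.44 kg, 78 mm tall, standing on the trivet on its socket's mouth. Origin: centre of the mouth (its underside); z up the socket's axis, x along the cross-bar. Barrel 36 mm across, 42 mm long; square bore open below, 16.8 mm across flats, 24 mm deep, flats square to x and y (fits at every quarter turn), mouth bevelled 1.8 mm, a dimple in each flat 13 mm up.
- bar (a point): Middle of the T-handle's cross-bar, 70 mm above the T-handle's origin, same axes. The bar is 112 mm long (along x), 12 mm wide (y) and 16 mm high, at 62 to 78 mm above the origin; below it a round neck 12 mm across, down to the barrel's top at 42 mm.
- screw_seat (a point): On the clamp screw's upright axis, at the mean height of its shoulder (178 mm above the bench), where the T-handle's mouth sits when fully home. z up, y along the bridge bar. The screw was run down by hand: its shoulder may be 4 mm higher or lower, and its square stands at any angle, not shown by these axes. See or feel for both: pressed lightly and turned, the socket drops on.
- clamp_screw (a joint): Turn of the clamp's screw, rad: 0 at the start, growing clockwise seen from above; 1.57 is a quarter turn. It drags with 0.2 N m and stays where left. On its shoulder (30 mm round) stands the square: 16 mm across flats, 21 mm long. The lid and the greased screw under it stand a push of 25 N, no more.
- drive_ball (a joint): Spring ball, 9 mm across, in one flat of the screw's square, 13 mm above the shoulder. Value: how far it is pressed in, m: about 0 when out (free or clicked in a dimple), 0.001 to 0.003 while the bore holds it in. The socket slides on freely for 5 mm or so, then needs 6 to 14 N to drive the ball in, less further on; it clicks 1 to 2 mm before the mouth meets the shoulder.
- pot: Closed aluminium pot, 200 mm across the rim, 112 mm high over its lid, fixed. A steel clamp spans it: side arms 28 mm wide at +y and -y, 112 mm out, and a bridge bar whose top is 148 mm above the bench; the screw stands up from its middle. Wire ears at +x and -x reach 127 mm out, 78 mm up. Origin: centre of its underside.
- trivet: Grey-black silicone trivet, a disc 120 mm across and 8 mm thick, fixed on the bench; the T-handle stands on it. Origin: centre of its underside.
- mortar: White ceramic mortar, 116 mm across and 75 mm high. Bystander. Origin: centre of its underside.
- pestle: White ceramic pestle, 137 mm long, leaning in the mortar and standing out to about 105 mm above the bench. Bystander. Origin: its lower end.
- tumbler: Stainless steel tumbler, 74 mm across the rim, 100 mm high. Bystander. Origin: centre of its underside.
- jar: Glass spice jar with a steel cap, 64 mm across, 100 mm high. Bystander. Origin: centre of its underside.
- katori: Small steel bowl, 90 mm across, 38 mm high. Bystander. Origin: centre of its underside.
- spoon: Steel spoon, 170 mm long, lying on the bench. Bystander.
- sieve: Blue plastic sieve, 148 mm across, 44 mm high, with a flat handle to its -x side reaching 175 mm from the middle. Bystander. Origin: centre of its underside.
There are look-alikes about, which are no part of the job. What is shaped like the t_handle but orange is not meant.

How it is judged:
By the outcome, as a careful person would: the job done as asked, in the order asked, and still so for the second after the job is handed in, with the robot touching nothing.
It also fails if it takes over 72 s, if anything falls off the work surface, if the arm or the gripper's body presses on something with over 40 N, if the wrist force passes 120 N, or if a joint passes its speed limit or range.

ROBOT

A 6-joint arm with a two-finger parallel gripper is mounted at the origin on the work surface. World frame = base frame: x ahead of the robot, y to its left, z up, the work surface at z = 0. Lengths are in mm, angles in rad, forces in N, time in s.
With the tool pointing down it reaches from about 350 to 925 mm from the base axis. Payload 6.4 kg.
Tool frame: the origin (TCP) lies on the centre line of the jaws, within the pads' length; the fingertips stand ctrl.tips_ahead ahead of it and the grasp point (between the pads) lies 2 mm behind it (ctrl.tips_ahead is the distance from the TCP to the fingertips, in mm); z points along the fingers, y is the direction in which the jaws open and shut (so a half turn about z gives the same grasp; the last joint's range is limited). The gripper opens to 94 mm and grips with 3 to 60 N. Pads are 16 mm wide; open, the fingers measure 119 mm over their backs; the gripper's body (75 mm by 177 mm) begins 78 mm behind the grasp point.
Start: joints at [1.137, 0.245, 1.558, -0, 1.339, -0.174], TCP at [166.973, 628.199, 222.455] pointing down, gripper open.
Joint ranges: [-3.13, 3.13], [-1.02, 2.26], [0.13, 2.54], [-0.95, 4.09], [0.21, 2.88], [-2.74, 2.74]. Speed limits (rad/s): [2.57, 2.57, 3.14, 3.14, 3.14, 3.14].

INTERFACE

Orientations are given as a rotation vector (axis times angle).
In Python, from workcell import ctrl gives the robot as it stands. The module is installed in compiled form; this text tells all that it offers.
- The arm moves only by the tool apply_moves, never from a script. Its argument "series" is a list of rows, each an object of numbers: "dx", "dy", "dz": the shift along the tool's x, y, z in units of 0.025 m (1.0 is 0.025 m); "ax", "ay", "az": the turn, a rotation vector about the tool's x, y, z in units of 4 degrees (1.0 is 4 degrees); "hand": the opening, from 0 (shut) to 1 (fully open). A call has 1 to 8 rows; each row shifts and turns the pose as measured when the row begins, along the tool's axes as they then stand; what a row does not reach is not made up. A row lasts 1/12 s, in which the tool goes at most 41.7 mm and 7.16 degrees, less where a joint would pass 70% of its speed; a pose out of reach is approached as far as the arm can. A call with a number of a shift or a turn outside -1 to 1 is refused whole. A call with a gripper value outside its range is refused whole. The fingers move at their own pace and stop on an object; "squeeze" is the grip in N (left out, the last holds). Time passes only in rows, so rows that do not move let the fingers close. It gives the time, the measured TCP pose, the force and the opening at its end, in the units of the state.
- ctrl.get_obs(): the state, without advancing time (a new reading comes with each control period).
- ctrl.get_image(name): name is "side" or "top" or "wrist"; returns a dict with "color" (384x512x3 uint8, red, green, blue), "fx", "fy", "cx", "cy" (pixels), "R" (3x3) and "t" (3): a world point X has camera coordinates R X + t. Camera axes: x right, y down, z forward; pixel columns grow to the right and rows downward; lengths in mm; the calibration is good to about 2 mm. The wrist camera is an equidistant fisheye: a pixel r from the principal point sees the ray r / f radians off the axis. A picture is of the moment at which its call begins. There is no depth.
- ctrl.hand_in(): hands the job in, once; it reports no verdict.
The state is a dict: "time_s": time; "qpos": joint angles; "dq": joint speeds; "joint_efforts": joint torques, N m; "eef_pos": TCP position; "tcp_rot": TCP orientation; "force": force on the tool from outside, world axes, zero at the start; "moment": the same for the moment, N m; "opening": finger opening in mm.
Only numpy, scipy, OpenCV 4.12 (cv2) and the standard library are available. Lean on these libraries where they do the work, as an engineer would, in place of code of your own. Each camera call takes 0.05 s, during which the arm holds its last target. There are 200 camera calls.

## Working session

There is one attempt and no reset: what is moved stays moved. The work goes in short steps, Python scripts to look and compute and a tool call to move; the robot and the scene stay as the last step left them, time stands still between calls to the robot, and variables do not carry over. Pictures are saved under pics/ and viewed, about 8 in all and at most 12, crops included, and the job is handed in when it is done.

Besides the shell and the picture viewer there is one more tool, called after ">>>" as name([rows], argument=value, ...), one row to a line, values as JSON. apply_moves: Moves the arm, as the interface text tells. Shifts and turns lie within -1 to 1; 1 stands for 0.025 m of shift or 4 degrees of turn. Its arguments: {"type":"object","properties":{"series":{"type":"array"},"squeeze":{"type":"number"}},"required":["series"]}

```bash
mkdir -p pics; cat > h.py <<'E'
import numpy as np, cv2
from workcell import ctrl
from scipy.spatial.transform import Rotation as Ro
def snap(n,tag):
    im=ctrl.get_image(n); np.savez(f'pics/{tag}.npz',**im)
    cv2.imwrite(f'pics/{tag}.png',im['color'][:,:,::-1]); return im
def ray(im,u,v):
    R=np.array(im['R']);t=np.array(im['t'])
    return -R.T@t, R.T@np.array([(u-im['cx'])/im['fx'],(v-im['cy'])/im['fy'],1])
def plane(im,u,v,z):
    c,d=ray(im,u,v); return c+d*(z-c[2])/d[2]
def proj(im,X):
    p=np.array(im['R'])@np.array(X)+np.array(im['t']); return im['fx']*p[0]/p[2]+im['cx'],im['fy']*p[1]/p[2]+im['cy']
def obs():
    o=ctrl.get_obs()
    for k in ('time_s','eef_pos','tcp_rot','force','moment','opening'): print(k,np.round(o[k],4))
    print(np.round(Ro.from_rotvec(o['tcp_rot']).as_matrix(),3))
    return o
E
python3 - <<'E'
from h import *
obs(); print(ctrl.tips_ahead)
a=[snap(n,n+'0')['color'] for n in ('top','side')]
for n in ('top','side'):
    d=np.load(f'pics/{n}0.npz'); print(n,d['fx'],d['cx'],d['cy'],-d['R'].T@d['t'])
cv2.imwrite('pics/a.png',cv2.resize(np.vstack(a)[:,:,::-1],None,fx=.78,fy=.78))
E
```

```text
time_s 0.0
eef_pos [166.7341 627.6769 221.3941]
tcp_rot [-4.0690e-01 -3.1146e+00  2.8000e-03]
force [-0.6356 -0.0247  0.2573]
moment [-0.0315 -0.0297  0.0295]
opening 93.922
[[-0.966  0.257 -0.001]
 [ 0.257  0.966 -0.002]
 [ 0.    -0.002 -1.   ]]
17.0
top 415.7534857667309 259.832490869453 187.7414694347299 [ 342.40253477  -29.73955787 1413.58578182]
side 383.5300810274512 251.29049709604126 178.84983839832168 [ 221.28420508 -728.36395051  819.60685882]
```

View pics/top0.png

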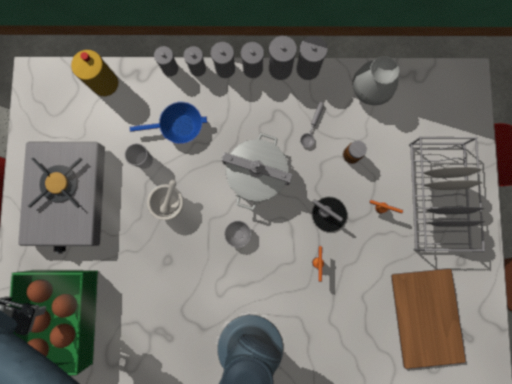

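View pics/side0.png

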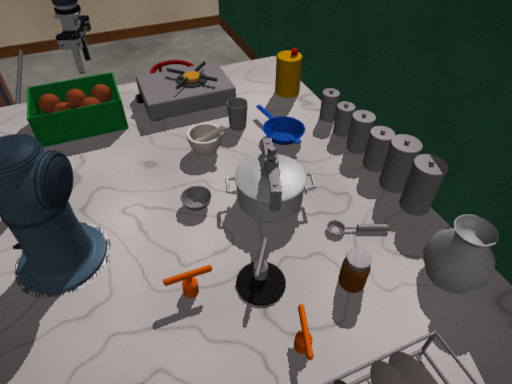

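Top view: trivet with steel handle at about (330,213), pot screw about (257,168), bridge running (223,162)–(290,178). Two orange handles at (320,262) and (383,207). Side view: handle at (260,265), screw about (268,160). Next I crop both.

```bash
python3 - <<'E'
from h import *
t=cv2.imread('pics/top0.png');s=cv2.imread('pics/side0.png')
c=lambda i,x,y,w:cv2.resize(i[y:y+w,x:x+w],(400,300) if 0 else (300,300),interpolation=cv2.INTER_CUBIC)
o=np.vstack([np.hstack([c(t,300,184,60),c(t,227,139,60)]),np.hstack([c(s,225,230,75),c(s,235,135,75)])])
cv2.imwrite('pics/c.png',o)
E
```

```text
(no output)
```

View pics/c.png

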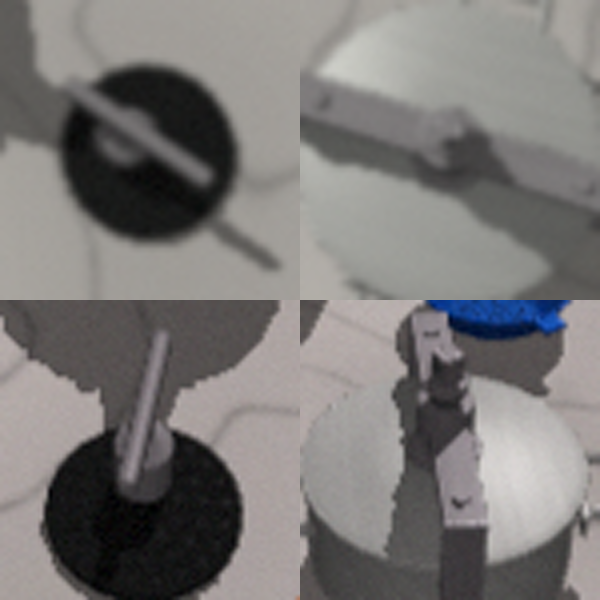

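Crops: bar ends at (314.4,200.4) and (342,219.6) in the top view; the screw's square is around (256,165).

```bash
python3 - <<'E'
from h import *
t=np.load('pics/top0.npz');s=np.load('pics/side0.npz')
a=plane(t,314.4,200.4,86);b=plane(t,342,219.6,86);print(a,b,(a+b)/2,np.linalg.norm(a-b),np.degrees(np.arctan2(*(a-b)[1::-1])))
# side: bar ends crop 4x
a=plane(s,225+162/4,230+(333-300)/4,86);b=plane(s,225+130/4,230+(480-300)/4,86);print('side',a,b,(a+b)/2)
print('screw',plane(t,256,165,199),'side sq top proj',proj(s,plane(t,256,165,199)))
print('bridge',plane(t,223,160,148),plane(t,290,178,148))
E
```

```text
[ 475.75087784 -205.76909597   86.        ] [ 414.50104224 -292.92810284   86.        ] [ 445.12596004 -249.34859941   86.        ] 106.52809412934099 54.9028780294478
side [ 475.40057923 -208.12940305   86.        ] [ 417.24869301 -294.68382042   86.        ] [ 446.32463612 -251.40661173   86.        ]
screw [569.41847335 -18.95412143 199.        ] side sq top proj (np.float64(269.88179285609056), np.float64(146.87037886369305))
bridge [594.36734507  83.75603774 148.        ] [ 538.60176669 -123.37546904  148.        ]
```

```bash
cat >> h.py <<'E'
def plan(target,yaw=None,n=8,maxmm=24):
    """rows to target TCP (world mm) and yaw of tool x (deg), tool down; keeps tool levelled"""
    import json
    o=ctrl.get_obs(); p=np.array(o['eef_pos']); R=Ro.from_rotvec(o['tcp_rot']).as_matrix()
    y0=np.degrees(np.arctan2(R[1,0],R[0,0])); yaw=y0 if yaw is None else yaw
    dy=(yaw-y0+180)%360-180; d=np.array(target)-p
    N=max(1,int(np.ceil(max(np.linalg.norm(d)/maxmm,abs(dy)/4)))); k=min(n,N) ; N=max(N,1)
    Rd=Ro.from_euler('z',y0,degrees=True)*Ro.from_matrix(np.diag([1,-1,-1]))
    tilt=(Ro.from_matrix(R).inv()*Rd).as_rotvec(degrees=True)/4
    rows=[]
    for i in range(k):
        c=Ro.from_euler('z',y0+dy*i/N,degrees=True).as_matrix()@np.diag([1,-1,-1])
        v=c.T@d/N/25
        r=dict(dx=v[0],dy=v[1],dz=v[2],az=-dy/N/4)
        if i==0: r['ax'],r['ay']=tilt[0],tilt[1]
        rows.append({a:round(float(b),2) for a,b in r.items()})
    print('pos',p.round(1),'yaw',round(y0,2),'d',d.round(1),'dyaw',round(dy,2),'N',N,'t',round(o['time_s'],2),'F',np.round(o['force'],1),'M',np.round(o['moment'],2),'tilt',np.round(tilt*4,2),'open',round(o['opening'],1))
    print(json.dumps(rows))
E
python3 - <<'E'
from h import *
im=snap('wrist','w0'); o=ctrl.get_obs(); R=Ro.from_rotvec(o['tcp_rot']).as_matrix()
C=-im['R'].T@im['t']; print('cam in tool',R.T@(C-o['eef_pos']),'axes',(R.T@im['R'].T).round(2),im['fx'],im['cx'],im['cy'])
plan([400,250,330],100)
E
```

```text
cam in tool [  84.16441748    0.91006656 -161.69159868] axes [[ 0.   -0.96 -0.29]
 [ 1.    0.    0.  ]
 [-0.   -0.29  0.96]] 297.3186396354542 257.94918479704035 190.25944143082407
pos [166.8 627.8 221.6] yaw 165.12 d [ 233.2 -377.8  108.4] dyaw -65.12 N 20 t 0.15 F [-0.3  0.5  0.4] M [-0.   -0.02  0.01] tilt [-0.08 -0.01  0.  ] open 94.3
[{"dx": -0.64, "dy": -0.61, "dz": -0.22, "az": 0.81, "ax": -0.02, "ay": -0.0}, {"dx": -0.68, "dy": -0.57, "dz": -0.22, "az": 0.81}, {"dx": -0.71, "dy": -0.53, "dz": -0.22, "az": 0.81}, {"dx": -0.74, "dy": -0.49, "dz": -0.22, "az": 0.81}, {"dx": -0.77, "dy": -0.45, "dz": -0.22, "az": 0.81}, {"dx": -0.79, "dy": -0.41, "dz": -0.22, "az": 0.81}, {"dx": -0.81, "dy": -0.36, "dz": -0.22, "az": 0.81}, {"dx": -0.83, "dy": -0.31, "dz": -0.22, "az": 0.81}]
```

>>> apply_moves([
  {"dx":-0.6,"dy":-0.6,"dz":-0.4,"az":0.8},
  {"dx":-0.7,"dy":-0.6,"dz":-0.4,"az":0.8},
  {"dx":-0.7,"dy":-0.5,"dz":-0.4,"az":0.8},
  {"dx":-0.75,"dy":-0.5,"dz":-0.4,"az":0.8},
  {"dx":-0.8,"dy":-0.45,"dz":-0.4,"az":0.8},
  {"dx":-0.8,"dy":-0.4,"dz":-0.4,"az":0.8},
  {"dx":-0.8,"dy":-0.35,"dz":-0.3,"az":0.8},
  {"dx":-0.8,"dy":-0.3,"dz":-0.3,"az":0.8},
], squeeze=20)

```text
$.series[0]: bad value
```

```bash
python3 -c "
from h import *
plan([500,-19,330],70)"
```

```text
pos [166.8 627.8 221.6] yaw 165.12 d [ 333.2 -646.8  108.4] dyaw -95.12 N 31 t 0.15 F [-0.3  0.5  0.4] M [-0.   -0.02  0.01] tilt [-0.08 -0.01  0.  ] open 94.3
[{"dx": -0.63, "dy": -0.7, "dz": -0.14, "az": 0.77, "ax": -0.02, "ay": -0.0}, {"dx": -0.67, "dy": -0.66, "dz": -0.14, "az": 0.77}, {"dx": -0.7, "dy": -0.62, "dz": -0.14, "az": 0.77}, {"dx": -0.73, "dy": -0.59, "dz": -0.14, "az": 0.77}, {"dx": -0.76, "dy": -0.55, "dz": -0.14, "az": 0.77}, {"dx": -0.79, "dy": -0.5, "dz": -0.14, "az": 0.77}, {"dx": -0.82, "dy": -0.46, "dz": -0.14, "az": 0.77}, {"dx": -0.84, "dy": -0.42, "dz": -0.14, "az": 0.77}]
```

Probably every key is required; I'll supply all of them.

>>> apply_moves([
  {"dx":-0.6,"dy":-0.6,"dz":-0.4,"ax":0,"ay":0,"az":0.8,"hand":1},
  {"dx":-0.7,"dy":-0.6,"dz":-0.4,"ax":0,"ay":0,"az":0.8,"hand":1},
  {"dx":-0.7,"dy":-0.5,"dz":-0.4,"ax":0,"ay":0,"az":0.8,"hand":1},
  {"dx":-0.75,"dy":-0.5,"dz":-0.4,"ax":0,"ay":0,"az":0.8,"hand":1},
  {"dx":-0.8,"dy":-0.45,"dz":-0.4,"ax":0,"ay":0,"az":0.8,"hand":1},
  {"dx":-0.8,"dy":-0.4,"dz":-0.4,"ax":0,"ay":0,"az":0.8,"hand":1},
  {"dx":-0.8,"dy":-0.35,"dz":-0.3,"ax":0,"ay":0,"az":0.8,"hand":1},
  {"dx":-0.8,"dy":-0.3,"dz":-0.3,"ax":0,"ay":0,"az":0.8,"hand":1},
], squeeze=20)

```text
time_s: 0.82
eef_pos: [259.2, 471.2, 293.3]
tcp_rot: [-1.107, -2.937, 0.02]
force: [1.5, 0.2, -0.5]
opening: 93.9
```

```bash
sed -i "s/r=dict(dx=v\[0\],dy=v\[1\],dz=v\[2\],az=-dy\/N\/4)/r=dict(dx=v[0],dy=v[1],dz=v[2],ax=0,ay=0,az=-dy\/N\/4)/; s/k=min(n,N) ;/k=min(n,N);/" h.py; python3 -c "
from h import *
plan([500,-19,330],70)"
```

```text
pos [259.2 471.2 293.3] yaw 138.71 d [ 240.8 -490.2   36.7] dyaw -68.71 N 23 t 0.82 F [ 1.5  0.2 -0.5] M [-0.01 -0.    0.02] tilt [-0.74  0.12 -0.  ] open 93.9
[{"dx": -0.88, "dy": -0.36, "dz": -0.06, "ax": -0.18, "ay": 0.03, "az": 0.75}, {"dx": -0.89, "dy": -0.32, "dz": -0.06, "ax": 0.0, "ay": 0.0, "az": 0.75}, {"dx": -0.91, "dy": -0.27, "dz": -0.06, "ax": 0.0, "ay": 0.0, "az": 0.75}, {"dx": -0.92, "dy": -0.22, "dz": -0.06, "ax": 0.0, "ay": 0.0, "az": 0.75}, {"dx": -0.93, "dy": -0.17, "dz": -0.06, "ax": 0.0, "ay": 0.0, "az": 0.75}, {"dx": -0.94, "dy": -0.13, "dz": -0.06, "ax": 0.0, "ay": 0.0, "az": 0.75}, {"dx": -0.95, "dy": -0.08, "dz": -0.06, "ax": 0.0, "ay": 0.0, "az": 0.75}, {"dx": -0.95, "dy": -0.03, "dz": -0.06, "ax": 0.0, "ay": 0.0, "az": 0.75}]
```

>>> apply_moves([
  {"dx":-0.9,"dy":-0.36,"dz":-0.08,"ax":-0.18,"ay":0,"az":0.8,"hand":1},
  {"dx":-0.9,"dy":-0.32,"dz":-0.08,"ax":0,"ay":0,"az":0.8,"hand":1},
  {"dx":-0.9,"dy":-0.27,"dz":-0.08,"ax":0,"ay":0,"az":0.8,"hand":1},
  {"dx":-0.92,"dy":-0.22,"dz":-0.08,"ax":0,"ay":0,"az":0.8,"hand":1},
  {"dx":-0.93,"dy":-0.17,"dz":-0.08,"ax":0,"ay":0,"az":0.8,"hand":1},
  {"dx":-0.94,"dy":-0.13,"dz":-0.08,"ax":0,"ay":0,"az":0.8,"hand":1},
  {"dx":-0.95,"dy":-0.08,"dz":-0.08,"ax":0,"ay":0,"az":0.8,"hand":1},
  {"dx":-0.95,"dy":-0.03,"dz":-0.08,"ax":0,"ay":0,"az":0.8,"hand":1},
])

```text
time_s: 1.48
eef_pos: [341.5, 290.2, 310.4]
tcp_rot: [1.758, 2.6, 0.001]
force: [0.5, 0.1, -0.5]
opening: 94.2
```

>>> apply_moves([
  {"dx":-0.95,"dy":0.0,"dz":-0.08,"ax":0,"ay":0,"az":0.8,"hand":1},
  {"dx":-0.95,"dy":0.05,"dz":-0.08,"ax":0,"ay":0,"az":0.8,"hand":1},
  {"dx":-0.95,"dy":0.1,"dz":-0.08,"ax":0,"ay":0,"az":0.8,"hand":1},
  {"dx":-0.94,"dy":0.14,"dz":-0.08,"ax":0,"ay":0,"az":0.8,"hand":1},
  {"dx":-0.93,"dy":0.18,"dz":-0.08,"ax":0,"ay":0,"az":0.8,"hand":1},
  {"dx":-0.92,"dy":0.23,"dz":-0.08,"ax":0,"ay":0,"az":0.8,"hand":1},
  {"dx":-0.9,"dy":0.28,"dz":-0.08,"ax":0,"ay":0,"az":0.8,"hand":1},
  {"dx":-0.9,"dy":0.3,"dz":-0.08,"ax":0,"ay":0,"az":0.8,"hand":1},
])

```text
time_s: 2.15
eef_pos: [406.5, 102.3, 325.7]
tcp_rot: [2.315, 2.121, 0.0]
force: [0.4, 0.1, -0.7]
opening: 94.4
```

```bash
python3 -c "
from h import *
plan([520,-19,320],70)"
```

```text
pos [406.5 102.3 325.7] yaw 84.99 d [ 113.5 -121.3   -5.7] dyaw -14.99 N 7 t 2.15 F [ 0.4  0.1 -0.7] M [-0.1   0.03  0.  ] tilt [0.08 0.06 0.  ] open 94.4
[{"dx": -0.63, "dy": 0.71, "dz": 0.03, "ax": 0.02, "ay": 0.01, "az": 0.54}, {"dx": -0.61, "dy": 0.73, "dz": 0.03, "ax": 0.0, "ay": 0.0, "az": 0.54}, {"dx": -0.58, "dy": 0.75, "dz": 0.03, "ax": 0.0, "ay": 0.0, "az": 0.54}, {"dx": -0.55, "dy": 0.77, "dz": 0.03, "ax": 0.0, "ay": 0.0, "az": 0.54}, {"dx": -0.52, "dy": 0.79, "dz": 0.03, "ax": 0.0, "ay": 0.0, "az": 0.54}, {"dx": -0.49, "dy": 0.81, "dz": 0.03, "ax": 0.0, "ay": 0.0, "az": 0.54}, {"dx": -0.46, "dy": 0.83, "dz": 0.03, "ax": 0.0, "ay": 0.0, "az": 0.54}]
```

>>> apply_moves([
  {"dx":-0.6,"dy":0.9,"dz":0.1,"ax":0,"ay":0,"az":0.5,"hand":1},
  {"dx":-0.6,"dy":0.9,"dz":0.1,"ax":0,"ay":0,"az":0.5,"hand":1},
  {"dx":-0.55,"dy":0.9,"dz":0.2,"ax":0,"ay":0,"az":0.5,"hand":1},
  {"dx":-0.5,"dy":0.95,"dz":0.3,"ax":0,"ay":0,"az":0.5,"hand":1},
  {"dx":-0.45,"dy":0.95,"dz":0.3,"ax":0,"ay":0,"az":0.5,"hand":1},
  {"dx":-0.4,"dy":0.95,"dz":0.4,"ax":0,"ay":0,"az":0.5,"hand":1},
  {"dx":-0.4,"dy":0.95,"dz":0.4,"ax":0,"ay":0,"az":0.5,"hand":1},
  {"dx":-0.35,"dy":0.95,"dz":0.4,"ax":0,"ay":0,"az":0.5,"hand":1},
])

```text
time_s: 2.82
eef_pos: [574.3, -41.8, 271.9]
tcp_rot: [2.601, 1.751, 0.009]
force: [0.3, 0.7, 0.6]
opening: 93.6
```

```bash
python3 -c "
from h import *
plan([569,-19,250],65)"
```

```text
pos [574.3 -41.8 271.9] yaw 67.88 d [ -5.3  22.8 -21.9] dyaw -2.88 N 2 t 2.82 F [0.3 0.7 0.6] M [-0.06  0.12 -0.01] tilt [ 0.47 -0.08 -0.  ] open 93.6
[{"dx": 0.38, "dy": -0.27, "dz": 0.44, "ax": 0.12, "ay": -0.02, "az": 0.36}, {"dx": 0.38, "dy": -0.28, "dz": 0.44, "ax": 0.0, "ay": 0.0, "az": 0.36}]
```

>>> apply_moves([
  {"dx":0.4,"dy":-0.27,"dz":0.44,"ax":0.1,"ay":0,"az":0.3,"hand":1},
  {"dx":0.4,"dy":-0.27,"dz":0.44,"ax":0,"ay":0,"az":0.3,"hand":1},
  {"dx":0,"dy":0,"dz":0,"ax":0,"ay":0,"az":0,"hand":1},
  {"dx":0,"dy":0,"dz":0,"ax":0,"ay":0,"az":0,"hand":1},
])

```text
time_s: 3.15
eef_pos: [570.9, -22.0, 243.9]
tcp_rot: [-2.646, -1.685, 0.006]
force: [0.7, -0.5, 0.6]
opening: 94.0
```

```bash
cat >> h.py <<'E'
def wproj(im,X):
    p=np.array(im['R'])@np.array(X,float)+np.array(im['t']); th=np.arctan2(np.hypot(p[0],p[1]),p[2]); a=np.arctan2(p[1],p[0])
    return np.array([im['cx']+im['fx']*th*np.cos(a),im['cy']+im['fx']*th*np.sin(a)])
def wplane(im,u,v,z):
    q=np.array([u-im['cx'],v-im['cy']]);r=np.hypot(*q);th=r/im['fx']
    d=np.array(im['R']).T@np.array([*(np.sin(th)*q/max(r,1e-9)),np.cos(th)]); c=-np.array(im['R']).T@np.array(im['t'])
    return c+d*(z-c[2])/d[2]
def rect(im,cx,cy,z,half,s=4,tag='r'):
    """orthographic view of plane z, +x up, +y left, s px/mm"""
    n=int(2*half*s); jj,ii=np.meshgrid(np.arange(n),np.arange(n))
    X=np.stack([cx+half-ii/s,cy+half-jj/s,np.full(ii.shape,z)],-1)
    p=X@np.array(im['R']).T+np.array(im['t']); h=np.hypot(p[...,0],p[...,1]); k=im['fx']*np.arctan2(h,p[...,2])/np.maximum(h,1e-9)
    o=cv2.remap(im['color'],(im['cx']+k*p[...,0]).astype('f4'),(im['cy']+k*p[...,1]).astype('f4'),cv2.INTER_CUBIC)
    cv2.imwrite(f'pics/{tag}.png',o[:,:,::-1]); return o
E
python3 -c "
from h import *
plan([569,-19,250],65)
im=snap('wrist','w1'); print(wproj(im,[569,-19,199]))
o=rect(im,569,-19,199,40,6,'r1')
cv2.imwrite('pics/v1.png',np.hstack([cv2.resize(o,(400,400)),cv2.resize(im['color'],(400,300))[:,:].repeat(1,0) if 0 else cv2.copyMakeBorder(cv2.resize(im['color'],(400,300)),0,100,0,0,0)])[:,:,::-1])
"
```

```text
pos [570.9 -22.  243.9] yaw 65.0 d [-1.9  3.   6.1] dyaw 0.0 N 1 t 3.15 F [ 0.7 -0.5  0.6] M [-0.03  0.09 -0.04] tilt [-0.35  0.05 -0.  ] open 94.0
[{"dx": 0.08, "dy": -0.12, "dz": -0.24, "ax": -0.09, "ay": 0.01, "az": -0.0}]
[254.35362834 217.31436676]
```

View pics/v1.png

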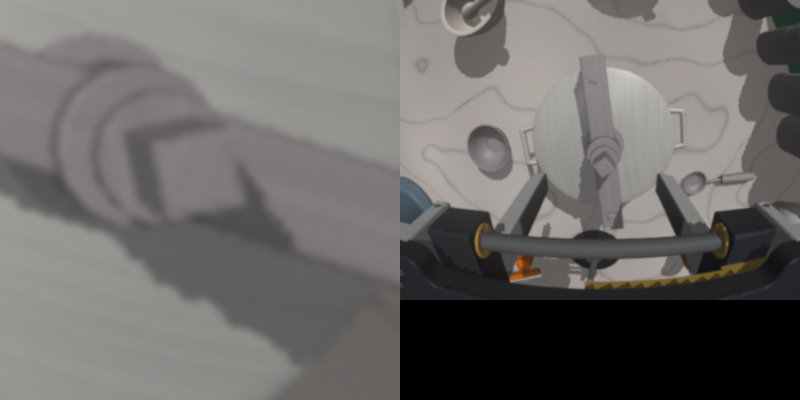

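Wrist view: screw square visible, its top face centred near (197,173) of the left panel, turned roughly 11–13° from world x. I'll enlarge it for accurate corners.

```bash
python3 -c "
from h import *
im=dict(np.load('pics/w1.npz'))
o=rect(im,574,-18,199,16,18,'r2')
"
```

```text
(no output)
```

View pics/r2.png

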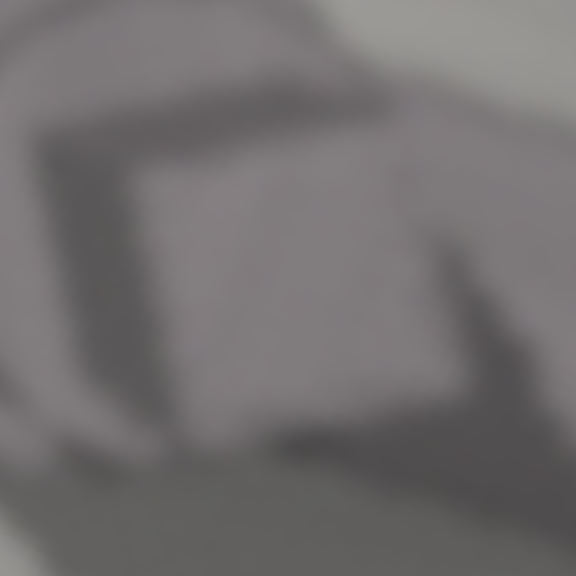

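Square corners at (132,168), (180,445), (470,390) and (410,115), so centre ≈ (574.5, −18.6) and angle ≈ 10.9° (mod 90). I'll view the handle from the same relative wrist pose, so the camera bias cancels.

```bash
python3 -c "
from h import *
s=np.load('pics/side0.npz');t=np.load('pics/top0.npz')
print(proj(s,[574.5,-18.6,199]),proj(t,[574.5,-18.6,199]))
im=np.load('pics/w1.npz');o=ctrl.get_obs();R=Ro.from_rotvec(o['tcp_rot']).as_matrix()
print('screw in tool',R.T@(np.array([574.5,-18.6,199])-o['eef_pos']))
plan([446,-251,244],55.5)"
```

```text
(np.float64(271.5950218195165), np.float64(146.33051626685665)) (np.float64(255.88768058495612), np.float64(163.31482644987244))
screw in tool [ 4.69481167  2.31451212 44.72565322]
pos [570.7 -22.  243.7] yaw 64.99 d [-124.7 -229.     0.3] dyaw -9.49 N 11 t 3.2 F [0.6 0.2 0.1] M [-0.07  0.16  0.02] tilt [-0.38  0.05 -0.  ] open 93.9
[{"dx": -0.95, "dy": -0.06, "dz": -0.0, "ax": -0.1, "ay": 0.01, "az": 0.22}, {"dx": -0.95, "dy": -0.04, "dz": -0.0, "ax": 0.0, "ay": 0.0, "az": 0.22}, {"dx": -0.95, "dy": -0.03, "dz": -0.0, "ax": 0.0, "ay": 0.0, "az": 0.22}, {"dx": -0.95, "dy": -0.02, "dz": -0.0, "ax": 0.0, "ay": 0.0, "az": 0.22}, {"dx": -0.95, "dy": -0.0, "dz": -0.0, "ax": 0.0, "ay": 0.0, "az": 0.22}, {"dx": -0.95, "dy": 0.01, "dz": -0.0, "ax": 0.0, "ay": 0.0, "az": 0.22}, {"dx": -0.95, "dy": 0.03, "dz": -0.0, "ax": 0.0, "ay": 0.0, "az": 0.22}, {"dx": -0.95, "dy": 0.04, "dz": -0.0, "ax": 0.0, "ay": 0.0, "az": 0.22}]
```

>>> apply_moves([
  {"dx":-0.95,"dy":-0.06,"dz":-0.1,"ax":-0.1,"ay":0,"az":0.2,"hand":1},
  {"dx":-0.95,"dy":-0.04,"dz":0,"ax":0,"ay":0,"az":0.2,"hand":1},
  {"dx":-0.95,"dy":-0.03,"dz":0,"ax":0,"ay":0,"az":0.2,"hand":1},
  {"dx":-0.95,"dy":-0.02,"dz":0,"ax":0,"ay":0,"az":0.2,"hand":1},
  {"dx":-0.95,"dy":0,"dz":0,"ax":0,"ay":0,"az":0.2,"hand":1},
  {"dx":-0.95,"dy":0.01,"dz":0,"ax":0,"ay":0,"az":0.2,"hand":1},
  {"dx":-0.95,"dy":0.03,"dz":0.3,"ax":0,"ay":0,"az":0.2,"hand":1},
  {"dx":-0.95,"dy":0.04,"dz":0.5,"ax":0,"ay":0,"az":0.2,"hand":1},
])

```text
time_s: 3.87
eef_pos: [481.6, -195.9, 237.6]
tcp_rot: [2.718, 1.54, 0.015]
force: [0.1, -0.3, -1.2]
opening: 93.8
```

```bash
python3 -c "
from h import *
plan([446,-251,131],55.5)"
```

```text
pos [ 481.6 -195.9  237.6] yaw 59.06 d [ -35.6  -55.1 -106.6] dyaw -3.56 N 6 t 3.87 F [ 0.1 -0.3 -1.2] M [-0.06  0.08 -0.01] tilt [1.17 0.01 0.  ] open 93.8
[{"dx": -0.44, "dy": -0.01, "dz": 0.71, "ax": 0.29, "ay": 0.0, "az": 0.15}, {"dx": -0.44, "dy": -0.01, "dz": 0.71, "ax": 0.0, "ay": 0.0, "az": 0.15}, {"dx": -0.44, "dy": -0.01, "dz": 0.71, "ax": 0.0, "ay": 0.0, "az": 0.15}, {"dx": -0.44, "dy": -0.0, "dz": 0.71, "ax": 0.0, "ay": 0.0, "az": 0.15}, {"dx": -0.44, "dy": 0.0, "dz": 0.71, "ax": 0.0, "ay": 0.0, "az": 0.15}, {"dx": -0.44, "dy": 0.01, "dz": 0.71, "ax": 0.0, "ay": 0.0, "az": 0.15}]
```

>>> apply_moves([
  {"dx":-0.4,"dy":0,"dz":0.65,"ax":0.25,"ay":0,"az":0.12,"hand":1},
  {"dx":-0.4,"dy":0,"dz":0.65,"ax":0,"ay":0,"az":0.12,"hand":1},
  {"dx":-0.4,"dy":0,"dz":0.65,"ax":0,"ay":0,"az":0.12,"hand":1},
  {"dx":-0.4,"dy":0,"dz":0.65,"ax":0,"ay":0,"az":0.12,"hand":1},
  {"dx":-0.4,"dy":0,"dz":0.65,"ax":0,"ay":0,"az":0.12,"hand":1},
  {"dx":-0.2,"dy":0,"dz":0.5,"ax":0,"ay":0,"az":0.12,"hand":1},
  {"dx":0,"dy":0,"dz":0,"ax":0,"ay":0,"az":0,"hand":1},
  {"dx":0,"dy":0,"dz":0,"ax":0,"ay":0,"az":0,"hand":1},
])

```text
time_s: 4.53
eef_pos: [450.7, -248.6, 140.9]
tcp_rot: [2.774, 1.469, 0.004]
force: [-0.8, 0.2, -0.0]
opening: 93.9
```

```bash
python3 -c "
from h import *
plan([446,-251,131],55.5)
im=snap('wrist','w2'); print(wproj(im,[446,-250.5,86]))
o=rect(im,446,-250.5,86,64,4.5,'r3')
"
```

```text
pos [ 450.7 -248.6  140.9] yaw 55.8 d [-4.7 -2.4 -9.9] dyaw -0.3 N 1 t 4.53 F [-0.8  0.2 -0. ] M [-0.11  0.09  0.03] tilt [ 0.22 -0.03 -0.  ] open 93.9
[{"dx": -0.18, "dy": -0.1, "dz": 0.4, "ax": 0.05, "ay": -0.01, "az": 0.07}]
[254.39571575 219.8437937 ]
```

View pics/r3.png

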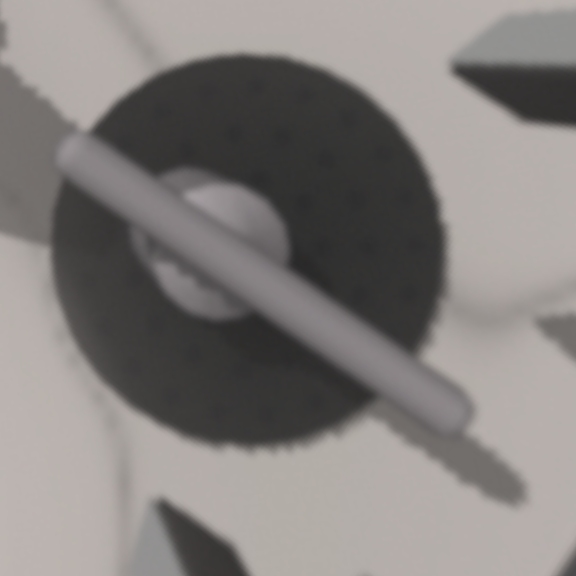

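Rectified view: bar tips at (58,148) and (472,418), so bar centre ≈ (447,−246) and yaw ≈ 56.5°. I'll descend around it with the jaws half shut, then check centring.

```bash
python3 -c "
from h import *
plan([446.5,-248,79],56.5)
o=ctrl.get_obs();R=Ro.from_rotvec(o['tcp_rot']).as_matrix()
print('bar in tool',R.T@(np.array([447.1,-245.4,86])-o['eef_pos']))"
```

```text
pos [ 450.7 -248.4  140.9] yaw 55.82 d [ -4.2   0.4 -61.9] dyaw 0.68 N 3 t 4.58 F [-0.5  0.  -0.6] M [-0.08  0.11 -0.05] tilt [ 0.22 -0.03 -0.  ] open 93.6
[{"dx": -0.03, "dy": -0.05, "dz": 0.83, "ax": 0.05, "ay": -0.01, "az": -0.06}, {"dx": -0.03, "dy": -0.05, "dz": 0.83, "ax": 0.0, "ay": 0.0, "az": -0.06}, {"dx": -0.03, "dy": -0.05, "dz": 0.83, "ax": 0.0, "ay": 0.0, "az": -0.06}]
bar in tool [ 0.47343921 -4.85980454 54.91950752]
```

>>> apply_moves([
  {"dx":0,"dy":-0.05,"dz":0.5,"ax":0.05,"ay":0,"az":-0.06,"hand":0.4},
  {"dx":0,"dy":-0.05,"dz":0.5,"ax":0,"ay":0,"az":-0.06,"hand":0.4},
  {"dx":0,"dy":-0.05,"dz":0.5,"ax":0,"ay":0,"az":-0.06,"hand":0.4},
  {"dx":0,"dy":0,"dz":0.5,"ax":0,"ay":0,"az":0,"hand":0.4},
  {"dx":0,"dy":0,"dz":0.3,"ax":0,"ay":0,"az":0,"hand":0.4},
  {"dx":0,"dy":0,"dz":0,"ax":0,"ay":0,"az":0,"hand":0.4},
])

```text
time_s: 5.08
eef_pos: [451.9, -246.3, 84.2]
tcp_rot: [2.754, 1.493, 0.007]
force: [-0.9, 0.2, 0.4]
opening: 57.4
```

```bash
python3 -c "
from h import *
plan([446.5,-248,79],56.5)
im=snap('wrist','w3'); print(wproj(im,[446.5,-248,86]))
cv2.imwrite('pics/v3.png',cv2.resize(im['color'][130:330,130:390],None,fx=2.5,fy=2.5,interpolation=cv2.INTER_CUBIC)[:,:,::-1])
"
```

```text
pos [ 451.9 -246.3   84.2] yaw 56.93 d [-5.4 -1.7 -5.2] dyaw -0.43 N 1 t 5.08 F [-0.9  0.2  0.4] M [-0.06  0.08  0.01] tilt [0.54 0.02 0.  ] open 57.4
[{"dx": -0.18, "dy": -0.14, "dz": 0.21, "ax": 0.14, "ay": 0.0, "az": 0.11}]
[252.42584519 255.23935893]
```

View pics/v3.png

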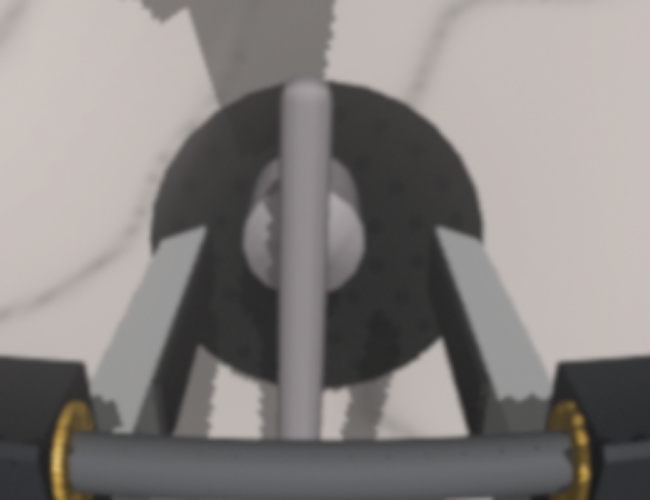

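Wrist view: fingertips at x = 206 and 436 (mid 321), bar at x ≈ 305, so the bar lies 4 mm to −y of the tool. I'll shift that, then close.

>>> apply_moves([
  {"dx":-0.05,"dy":-0.17,"dz":0.2,"ax":0.12,"ay":0,"az":0.15,"hand":0.4},
  {"dx":0,"dy":0,"dz":0.05,"ax":0,"ay":0,"az":0,"hand":0.25},
  {"dx":0,"dy":0,"dz":0,"ax":0,"ay":0,"az":0,"hand":0.2},
  {"dx":0,"dy":0,"dz":0,"ax":0,"ay":0,"az":0,"hand":0.2},
], squeeze=15)

```text
time_s: 5.47
eef_pos: [449.1, -245.9, 80.2]
tcp_rot: [2.766, 1.48, 0.002]
force: [0.4, 0.2, -0.5]
opening: 26.9
```

```bash
python3 -c "
from h import *
plan([446.5,-248,78],56.5)
im=snap('wrist','w4'); 
cv2.imwrite('pics/v4.png',cv2.resize(im['color'][130:330,130:390],None,fx=2.5,fy=2.5,interpolation=cv2.INTER_CUBIC)[:,:,::-1])
"
```

```text
pos [ 449.1 -245.9   80.2] yaw 56.32 d [-2.6 -2.1 -2.2] dyaw 0.18 N 1 t 5.47 F [ 0.4  0.2 -0.5] M [-0.06  0.11 -0.01] tilt [0.29 0.05 0.  ] open 26.9
[{"dx": -0.13, "dy": -0.04, "dz": 0.09, "ax": 0.07, "ay": 0.01, "az": -0.05}]
```

View pics/v4.png

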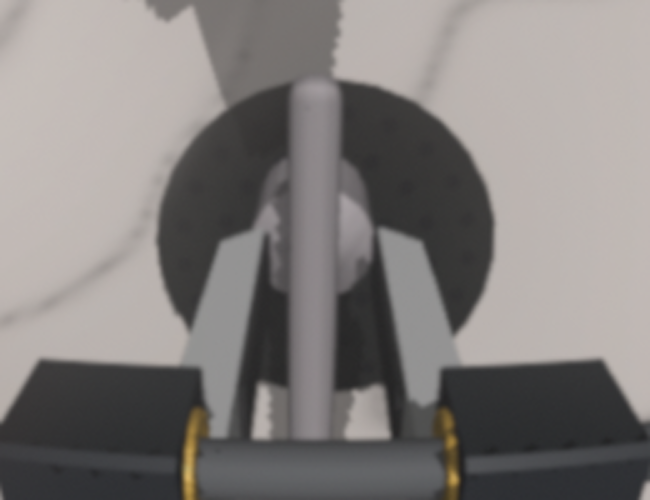

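```bash
python3 -c "
from h import *
im=np.load('pics/w4.npz');o=ctrl.get_obs();R=Ro.from_rotvec(o['tcp_rot']).as_matrix();p=np.array(o['eef_pos'])
cr=lambda X:((wproj(im,X)-130)*2.5).round(1)
for s in(-13.5,13.5): print('tip corner',cr(p+R@[8,s,17]))
for a in(53,56): 
  X=p+R@[a,-1.8,0];X[2]=86;print('bar tip',a,cr(X))
X=p+R@[0,-1.8,0];X[2]=50;print('barrel top c',cr(X))
t=np.load('pics/top0.npz');s=np.load('pics/side0.npz')
for X in([447.1,-245.4,86],[445.7,-250.5,86]):
  print(proj(t,X),proj(s,X))
plan([449,-246,78])"
```

```text
tip corner [269.7 236.6]
tip corner [372.9 236.7]
bar tip 53 [313.6  84.8]
bar tip 56 [313.6  71.1]
barrel top c [314.3 244.1]
(np.float64(326.91353874165503), np.float64(209.35178102523653)) (np.float64(260.93368775938177), np.float64(253.76128689752306))
(np.float64(328.5156370626838), np.float64(209.79338122819988)) (np.float64(261.26353298546303), np.float64(255.63412763463077))
pos [ 449.2 -246.    80.3] yaw 56.32 d [-0.2 -0.  -2.3] dyaw 0.0 N 1 t 5.52 F [-0.1 -0.7  0.7] M [-0.1   0.09 -0.01] tilt [0.3  0.05 0.  ] open 22.6
[{"dx": -0.01, "dy": -0.01, "dz": 0.09, "ax": 0.08, "ay": 0.01, "az": -0.0}]
```

>>> apply_moves([
  {"dx":-0.08,"dy":-0.06,"dz":0.08,"ax":0.07,"ay":0,"az":0,"hand":0.22},
  {"dx":0,"dy":0,"dz":0,"ax":0,"ay":0,"az":0,"hand":0.2},
  {"dx":0,"dy":0,"dz":0,"ax":0,"ay":0,"az":0,"hand":0},
  {"dx":0,"dy":0,"dz":0,"ax":0,"ay":0,"az":0,"hand":0},
  {"dx":0,"dy":0,"dz":0,"ax":0,"ay":0,"az":0,"hand":0},
  {"dx":0,"dy":0,"dz":0,"ax":0,"ay":0,"az":0,"hand":0},
], squeeze=15)

```text
time_s: 6.02
eef_pos: [446.9, -247.3, 79.0]
tcp_rot: [2.769, 1.481, -0.0]
force: [0.0, -0.5, -0.9]
opening: 11.8
```

```bash
python3 -c "
from h import *
plan([449,-246,78])"
```

```text
pos [ 446.9 -247.3   79. ] yaw 56.3 d [ 2.1  1.3 -1. ] dyaw 0.0 N 1 t 6.02 F [ 0.  -0.5 -0.9] M [-0.01  0.13 -0.  ] tilt [0.07 0.06 0.  ] open 11.8
[{"dx": 0.09, "dy": 0.04, "dz": 0.04, "ax": 0.02, "ay": 0.01, "az": -0.0}]
```

>>> apply_moves([
  {"dx":0,"dy":0,"dz":0,"ax":0,"ay":0,"az":0,"hand":0},
  {"dx":0,"dy":0,"dz":-0.1,"ax":0,"ay":0,"az":0,"hand":0},
  {"dx":0,"dy":0,"dz":-0.4,"ax":0,"ay":0,"az":0,"hand":0},
  {"dx":0,"dy":0,"dz":-0.9,"ax":0,"ay":0,"az":0,"hand":0},
  {"dx":0,"dy":0,"dz":-0.9,"ax":0,"ay":0,"az":0,"hand":0},
  {"dx":0,"dy":0,"dz":-0.9,"ax":0,"ay":0,"az":0,"hand":0},
  {"dx":0,"dy":0,"dz":-0.9,"ax":0,"ay":0,"az":0,"hand":0},
  {"dx":0,"dy":0,"dz":-0.9,"ax":0,"ay":0,"az":0,"hand":0},
], squeeze=50)

```text
time_s: 6.68
eef_pos: [441.5, -242.3, 201.8]
tcp_rot: [-2.754, -1.474, 0.012]
force: [0.8, -1.1, -3.6]
opening: 11.3
```

```bash
python3 -c "
from h import *
plan([573.9,-20,305],100.9)"
```

```text
pos [ 441.5 -242.3  201.8] yaw 56.3 d [132.4 222.3 103.2] dyaw 44.6 N 12 t 6.68 F [ 0.8 -1.1 -3.6] M [-0.04  0.05 -0.01] tilt [-1.13 -0.11  0.  ] open 11.3
[{"dx": 0.86, "dy": -0.04, "dz": -0.34, "ax": -0.28, "ay": -0.03, "az": -0.93}, {"dx": 0.86, "dy": 0.01, "dz": -0.34, "ax": 0.0, "ay": 0.0, "az": -0.93}, {"dx": 0.86, "dy": 0.07, "dz": -0.34, "ax": 0.0, "ay": 0.0, "az": -0.93}, {"dx": 0.85, "dy": 0.12, "dz": -0.34, "ax": 0.0, "ay": 0.0, "az": -0.93}, {"dx": 0.84, "dy": 0.18, "dz": -0.34, "ax": 0.0, "ay": 0.0, "az": -0.93}, {"dx": 0.83, "dy": 0.23, "dz": -0.34, "ax": 0.0, "ay": 0.0, "az": -0.93}, {"dx": 0.81, "dy": 0.29, "dz": -0.34, "ax": 0.0, "ay": 0.0, "az": -0.93}, {"dx": 0.79, "dy": 0.34, "dz": -0.34, "ax": 0.0, "ay": 0.0, "az": -0.93}]
```

>>> apply_moves([
  {"dx":0.5,"dy":0,"dz":-0.8,"ax":-0.25,"ay":0,"az":-0.9,"hand":0},
  {"dx":0.6,"dy":0,"dz":-0.8,"ax":0,"ay":0,"az":-0.9,"hand":0},
  {"dx":0.8,"dy":0.1,"dz":-0.6,"ax":0,"ay":0,"az":-0.9,"hand":0},
  {"dx":0.8,"dy":0.1,"dz":-0.6,"ax":0,"ay":0,"az":-0.9,"hand":0},
  {"dx":0.8,"dy":0.2,"dz":-0.5,"ax":0,"ay":0,"az":-0.9,"hand":0},
  {"dx":0.8,"dy":0.25,"dz":-0.3,"ax":0,"ay":0,"az":-0.9,"hand":0},
  {"dx":0.8,"dy":0.3,"dz":-0.2,"ax":0,"ay":0,"az":-0.9,"hand":0},
  {"dx":0.8,"dy":0.35,"dz":-0.1,"ax":0,"ay":0,"az":-0.9,"hand":0},
])

```text
time_s: 7.35
eef_pos: [522.9, -110.2, 313.5]
tcp_rot: [2.292, 2.138, 0.005]
force: [-0.9, -0.8, -3.5]
opening: 11.6
```

```bash
python3 -c "
from h import *
plan([573.9,-20,300],100.9,maxmm=18)"
```

```text
pos [ 522.9 -110.2  313.5] yaw 86.02 d [ 51.   90.2 -13.5] dyaw 14.88 N 6 t 7.35 F [-0.9 -0.8 -3.5] M [-0.06  0.05 -0.01] tilt [0.42 0.14 0.  ] open 11.6
[{"dx": 0.62, "dy": 0.3, "dz": 0.09, "ax": 0.1, "ay": 0.04, "az": -0.62}, {"dx": 0.61, "dy": 0.32, "dz": 0.09, "ax": 0.0, "ay": 0.0, "az": -0.62}, {"dx": 0.6, "dy": 0.35, "dz": 0.09, "ax": 0.0, "ay": 0.0, "az": -0.62}, {"dx": 0.58, "dy": 0.38, "dz": 0.09, "ax": 0.0, "ay": 0.0, "az": -0.62}, {"dx": 0.56, "dy": 0.4, "dz": 0.09, "ax": 0.0, "ay": 0.0, "az": -0.62}, {"dx": 0.55, "dy": 0.42, "dz": 0.09, "ax": 0.0, "ay": 0.0, "az": -0.62}]
```

>>> apply_moves([
  {"dx":0.6,"dy":0.3,"dz":0.1,"ax":0.1,"ay":0.03,"az":-0.6,"hand":0},
  {"dx":0.6,"dy":0.3,"dz":0.1,"ax":0,"ay":0,"az":-0.6,"hand":0},
  {"dx":0.55,"dy":0.35,"dz":0.1,"ax":0,"ay":0,"az":-0.6,"hand":0},
  {"dx":0.5,"dy":0.35,"dz":0.1,"ax":0,"ay":0,"az":-0.6,"hand":0},
  {"dx":0.4,"dy":0.35,"dz":0,"ax":0,"ay":0,"az":-0.6,"hand":0},
  {"dx":0.2,"dy":0.2,"dz":0,"ax":0,"ay":0,"az":-0.4,"hand":0},
  {"dx":0,"dy":0,"dz":0,"ax":0,"ay":0,"az":0,"hand":0},
  {"dx":0,"dy":0,"dz":0,"ax":0,"ay":0,"az":0,"hand":0},
])

```text
time_s: 8.02
eef_pos: [568.7, -28.7, 306.0]
tcp_rot: [-2.001, -2.421, 0.001]
force: [0.5, 0.2, -3.9]
opening: 11.7
```

```bash
python3 -c "
from h import *
plan([573.9,-20,288],100.9,maxmm=18)"
```

```text
pos [568.7 -28.7 306. ] yaw 100.86 d [  5.2   8.7 -18. ] dyaw 0.04 N 2 t 8.02 F [ 0.5  0.2 -3.9] M [-0.11  0.04 -0.02] tilt [-0.05 -0.01  0.  ] open 11.7
[{"dx": 0.15, "dy": 0.14, "dz": 0.36, "ax": -0.01, "ay": -0.0, "az": -0.01}, {"dx": 0.15, "dy": 0.14, "dz": 0.36, "ax": 0.0, "ay": 0.0, "az": -0.01}]
```

>>> apply_moves([
  {"dx":0.15,"dy":0.14,"dz":0.3,"ax":0,"ay":0,"az":0,"hand":0},
  {"dx":0.15,"dy":0.14,"dz":0.3,"ax":0,"ay":0,"az":0,"hand":0},
  {"dx":0,"dy":0,"dz":0,"ax":0,"ay":0,"az":0,"hand":0},
  {"dx":0,"dy":0,"dz":0,"ax":0,"ay":0,"az":0,"hand":0},
])

```text
time_s: 8.35
eef_pos: [573.9, -21.2, 289.6]
tcp_rot: [-2.005, -2.417, 0.002]
force: [-0.1, -0.4, -3.4]
opening: 12.1
```

```bash
python3 -c "
from h import *
plan([573.9,-20,280],100.9,maxmm=18)
t=np.array(snap('top','t2')['color']);s=snap('side','s2');w=snap('wrist','w5')['color']
f=lambda i,x,y,w:cv2.resize(i[y:y+w,x:x+w],(400,400),interpolation=cv2.INTER_CUBIC)
cv2.imwrite('pics/v5.png',np.hstack([f(s['color'],230,85,90),f(w,158,110,200)])[:,:,::-1])
X=np.array([573.9,-20,199]);print('side crop sq top',(np.array(proj(s,X))-[230,85])*400/90)"
```

```text
pos [573.9 -21.2 289.6] yaw 100.64 d [-0.   1.2 -9.6] dyaw 0.26 N 1 t 8.35 F [-0.1 -0.4 -3.4] M [-0.05  0.1  -0.03] tilt [-0.08  0.02 -0.  ] open 12.1
[{"dx": 0.05, "dy": 0.01, "dz": 0.38, "ax": -0.02, "ay": 0.01, "az": -0.06}]
side crop sq top [184.93917749 274.18732061]
```

View pics/v5.png

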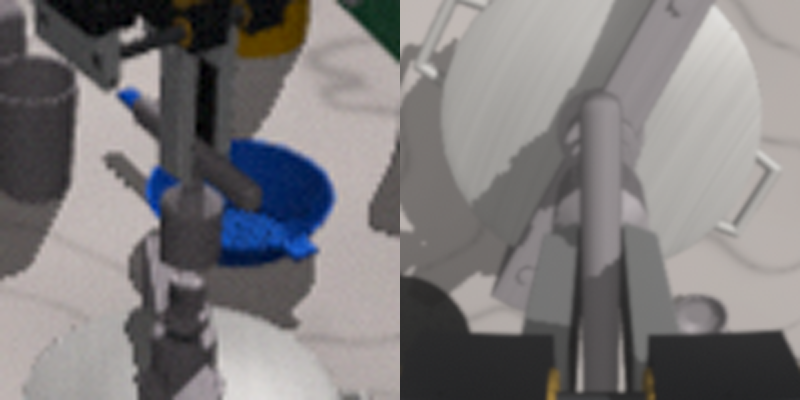

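Side crop: barrel centre at x ≈ 191, square ≈ 187. Compare with the predicted offset.

```bash
python3 -c "
from h import *
s=np.load('pics/s2.npz')
c=lambda X:((np.array(proj(s,X))-[230,85])*400/90).round(1)
print(c([573.9,-21.2,240]),c([573.9,-21.2,219]),c([573.9,-21.2,199]),c([573.9,-21.2,190]),c([578.9,-21.2,199]),c([573.9,-16.2,199]))
g=cv2.cvtColor(s['color'],cv2.COLOR_RGB2GRAY).astype(float)
for r in (132,135,138,141,143): print(r,g[r,262:286].astype(int))
for r in (149,150,151,152,153): print(r,g[r,262:286].astype(int))
"
```

```text
[188.5 218.7] [187.1 248.1] [185.8 275.4] [185.2 287.4] [193.5 273.3] [182.2 270.5]
132 [184 174 114  62  48  56  67  78  70  69  72  77  71  79 100 103 107  91
  51  59  56  44  59  50]
135 [184 184 183 166  44  50  58  59  58  60  61  67  63  61  61  57  53  56
  67  71  66  50  65  70]
138 [124 127 120 113  47  50  50  51  59  61  61  65  65  57  60  60  54  60
  71  66  62  55  60  65]
141 [ 72 133 136 114  47  51  52  57  63  62  62  64  59  57  56  57  52  40
  24  31  29  33  37  30]
143 [ 63  98 137 129  55  50  58  56  57  64  60  59  64  64  57  53  47  31
  25  20  21  22  19  22]
149 [ 58  58 101 138 141 130  53  66  87 102 108 127 125  93  79  84  85  86
  85  86  87  86  90  86]
150 [ 56  62  86 145 140 112  45  41  60  60  67  74  71  60  71  84  85  85
  87  87  86  90  84  86]
151 [ 58  62  78 145 135 106  34  38  45  51  54  58  55  57  73  81  84  82
  86  86  87  84  85  88]
152 [ 63  62  76 141 134 103  46  36  43  50  58  58  54  63  80  88  83  86
  85  86  85  86  84  85]
153 [ 61  61  69 134 132 106  46  45  47  51  50  54  56  69 112  99  96  86
  84  86  87  82  82  83]
```

>>> apply_moves([
  {"dx":0.06,"dy":0,"dz":0.15,"ax":0,"ay":0,"az":-0.06,"hand":0},
  {"dx":0,"dy":0,"dz":0.15,"ax":0,"ay":0,"az":0,"hand":0},
  {"dx":0,"dy":0,"dz":0.1,"ax":0,"ay":0,"az":0,"hand":0},
  {"dx":0,"dy":0,"dz":0,"ax":0,"ay":0,"az":0,"hand":0},
])

```text
time_s: 8.83
eef_pos: [573.9, -20.2, 279.9]
tcp_rot: [2.0, 2.421, -0.001]
force: [-0.2, 0.2, -4.4]
opening: 11.8
```

```bash
python3 -c "
from h import *
plan([573.9,-19.3,272],100.9,maxmm=18)"
```

```text
pos [573.9 -20.2 279.9] yaw 100.86 d [ 0.   0.9 -7.9] dyaw 0.04 N 1 t 8.83 F [-0.2  0.2 -4.4] M [-0.02  0.07 -0.  ] tilt [0.03 0.08 0.  ] open 11.8
[{"dx": 0.03, "dy": 0.01, "dz": 0.31, "ax": 0.01, "ay": 0.02, "az": -0.01}]
```

>>> apply_moves([
  {"dx":0.02,"dy":0,"dz":0.08,"ax":0,"ay":0,"az":0,"hand":0},
  {"dx":0,"dy":0,"dz":0.06,"ax":0,"ay":0,"az":0,"hand":0},
  {"dx":0,"dy":0,"dz":0.04,"ax":0,"ay":0,"az":0,"hand":0},
  {"dx":0,"dy":0,"dz":0.04,"ax":0,"ay":0,"az":0,"hand":0},
])

```text
time_s: 9.17
eef_pos: [573.8, -19.7, 273.9]
tcp_rot: [2.0, 2.42, -0.001]
force: [0.3, 0.5, -3.3]
opening: 11.7
```

>>> apply_moves([
  {"dx":0,"dy":0,"dz":0.04,"ax":0,"ay":0,"az":0,"hand":0},
  {"dx":0,"dy":0,"dz":0.04,"ax":0,"ay":0,"az":0,"hand":0},
])

```text
time_s: 9.33
eef_pos: [573.9, -19.7, 271.8]
tcp_rot: [2.0, 2.42, -0.0]
force: [0.8, -0.2, -3.4]
opening: 11.2
```

Mouth at about 201; still free. Continue in small steps.

>>> apply_moves([
  {"dx":0,"dy":0,"dz":0.04,"ax":0,"ay":0,"az":0,"hand":0},
  {"dx":0,"dy":0,"dz":0.04,"ax":0,"ay":0,"az":0,"hand":0},
])

```text
time_s: 9.5
eef_pos: [573.9, -19.7, 269.7]
tcp_rot: [2.0, 2.42, -0.0]
force: [-0.1, 0.3, -3.3]
opening: 11.3
```

>>> apply_moves([
  {"dx":0,"dy":0,"dz":0.04,"ax":0,"ay":0,"az":0,"hand":0},
  {"dx":0,"dy":0,"dz":0.04,"ax":0,"ay":0,"az":0,"hand":0},
])

```text
time_s: 9.67
eef_pos: [574.0, -19.7, 267.5]
tcp_rot: [2.0, 2.42, -0.0]
force: [-0.2, -0.2, -3.5]
opening: 11.5
```

>>> apply_moves([
  {"dx":0,"dy":0,"dz":0.04,"ax":0,"ay":0,"az":0,"hand":0},
  {"dx":0,"dy":0,"dz":0.04,"ax":0,"ay":0,"az":0,"hand":0},
])

```text
time_s: 9.83
eef_pos: [574.0, -19.7, 265.4]
tcp_rot: [2.0, 2.42, -0.0]
force: [-1.0, -0.2, -2.6]
opening: 11.5
```

>>> apply_moves([
  {"dx":0,"dy":0,"dz":0.04,"ax":0,"ay":0,"az":0,"hand":0},
  {"dx":0,"dy":0,"dz":0.04,"ax":0,"ay":0,"az":0,"hand":0},
])

```text
time_s: 10.0
eef_pos: [573.9, -19.6, 263.2]
tcp_rot: [2.0, 2.421, -0.0]
force: [-0.3, 1.1, -3.2]
opening: 11.5
```

```bash
python3 -c "
from h import *
plan([573.9,-19.3,262],100.9)"
```

```text
pos [573.9 -19.6 263.2] yaw 100.86 d [ 0.   0.3 -1.2] dyaw 0.04 N 1 t 10.0 F [-0.3  1.1 -3.2] M [-0.    0.07 -0.01] tilt [0.05 0.07 0.  ] open 11.5
[{"dx": 0.01, "dy": 0.0, "dz": 0.05, "ax": 0.01, "ay": 0.02, "az": -0.01}]
```

>>> apply_moves([
  {"dx":0,"dy":0,"dz":0.04,"ax":0,"ay":0,"az":0,"hand":0},
  {"dx":0,"dy":0,"dz":0.04,"ax":0,"ay":0,"az":0,"hand":0},
])

```text
time_s: 10.17
eef_pos: [573.6, -19.8, 261.7]
tcp_rot: [2.0, 2.421, -0.002]
force: [-2.8, 0.6, 1.8]
opening: 11.4
```

>>> apply_moves([
  {"dx":0,"dy":0,"dz":0.04,"ax":0,"ay":0,"az":0,"hand":0},
  {"dx":0,"dy":0,"dz":0.04,"ax":0,"ay":0,"az":0,"hand":0},
])

```text
time_s: 10.33
eef_pos: [573.7, -19.8, 261.5]
tcp_rot: [2.0, 2.421, -0.002]
force: [-3.3, 0.2, 3.3]
opening: 11.7
```

```bash
python3 -c "
from h import *
plan([573.9,-19.3,262],100.9)"
```

```text
pos [573.7 -19.8 261.5] yaw 100.87 d [0.2 0.5 0.5] dyaw 0.03 N 1 t 10.33 F [-3.3  0.2  3.3] M [0.08 0.9  0.06] tilt [0.02 0.11 0.  ] open 11.7
[{"dx": 0.02, "dy": 0.01, "dz": -0.02, "ax": 0.01, "ay": 0.03, "az": -0.01}]
```

Ball contact felt (≈7 N net, mouth ≈190.5). Push a little harder.

>>> apply_moves([
  {"dx":0,"dy":0,"dz":0.06,"ax":0,"ay":0,"az":0,"hand":0},
  {"dx":0,"dy":0,"dz":0.06,"ax":0,"ay":0,"az":0,"hand":0},
])

```text
time_s: 10.5
eef_pos: [573.8, -19.8, 260.4]
tcp_rot: [1.999, 2.42, -0.001]
force: [-4.1, 0.7, 4.4]
opening: 11.4
```

```bash
python3 -c "
from h import *
plan([573.9,-19.3,262],100.9)"
```

```text
pos [573.8 -19.8 260.4] yaw 100.89 d [0.1 0.5 1.6] dyaw 0.01 N 1 t 10.5 F [-4.1  0.7  4.4] M [0.06 1.15 0.01] tilt [0.05 0.15 0.  ] open 11.4
[{"dx": 0.02, "dy": 0.01, "dz": -0.06, "ax": 0.01, "ay": 0.04, "az": -0.0}]
```

>>> apply_moves([
  {"dx":0,"dy":-0.02,"dz":0.06,"ax":0,"ay":0,"az":0,"hand":0},
  {"dx":0,"dy":0,"dz":0.06,"ax":0,"ay":0,"az":0,"hand":0},
])

```text
time_s: 10.67
eef_pos: [573.5, -19.8, 258.1]
tcp_rot: [1.998, 2.42, -0.0]
force: [-3.9, 1.6, 1.7]
opening: 10.9
```

>>> apply_moves([
  {"dx":0,"dy":0,"dz":0.06,"ax":0,"ay":0,"az":0,"hand":0},
  {"dx":0,"dy":0,"dz":0.06,"ax":0,"ay":0,"az":0,"hand":0},
])

```text
time_s: 10.83
eef_pos: [573.4, -19.7, 254.3]
tcp_rot: [1.998, 2.42, -0.0]
force: [-2.3, 0.2, 1.3]
opening: 11.8
```

```bash
python3 -c "
from h import *
plan([573.9,-19.3,262],100.9)"
```

```text
pos [573.4 -19.7 254.3] yaw 100.91 d [0.5 0.4 7.7] dyaw -0.01 N 1 t 10.83 F [-2.3  0.2  1.3] M [0.06 0.59 0.08] tilt [0.11 0.15 0.  ] open 11.8
[{"dx": 0.01, "dy": 0.02, "dz": -0.31, "ax": 0.03, "ay": 0.04, "az": 0.0}]
```

Ball is in and the socket slides; continue gently towards the shoulder.

>>> apply_moves([
  {"dx":0,"dy":0,"dz":0.06,"ax":0,"ay":0,"az":0,"hand":0},
  {"dx":0,"dy":0,"dz":0.05,"ax":0,"ay":0,"az":0,"hand":0},
])

```text
time_s: 11.0
eef_pos: [573.4, -19.7, 249.3]
tcp_rot: [1.999, 2.42, 0.0]
force: [0.2, 0.5, -3.7]
opening: 11.8
```

>>> apply_moves([
  {"dx":0,"dy":0,"dz":0.05,"ax":0,"ay":0,"az":0,"hand":0},
  {"dx":0,"dy":0,"dz":0.05,"ax":0,"ay":0,"az":0,"hand":0},
])

```text
time_s: 11.17
eef_pos: [573.8, -19.7, 247.2]
tcp_rot: [1.999, 2.419, 0.001]
force: [-6.4, 0.9, 13.0]
opening: 11.8
```

>>> apply_moves([
  {"dx":0,"dy":0,"dz":0.05,"ax":0,"ay":0,"az":0,"hand":0},
  {"dx":0,"dy":0,"dz":0.05,"ax":0,"ay":0,"az":0,"hand":0},
])

```text
time_s: 11.33
eef_pos: [573.9, -19.7, 247.3]
tcp_rot: [1.998, 2.419, 0.001]
force: [-4.8, 0.1, 5.2]
opening: 11.4
```

```bash
python3 -c "
from h import *
plan([573.9,-19.3,262],100.9)"
```

```text
pos [573.9 -19.7 247.3] yaw 100.88 d [-0.   0.4 14.7] dyaw 0.02 N 1 t 11.33 F [-4.8  0.1  5.2] M [0.19 1.12 0.02] tilt [0.16 0.13 0.  ] open 11.4
[{"dx": 0.02, "dy": 0.0, "dz": -0.59, "ax": 0.04, "ay": 0.03, "az": -0.0}]
```

Force fell to the free weight at 249.3 (click), then rose at 247.2: the mouth is on the shoulder. Now the clockwise turn; play in the bore is about 3°.

>>> apply_moves([
  {"dx":0,"dy":0,"dz":0,"ax":0,"ay":0,"az":0.4,"hand":0},
  {"dx":0,"dy":0,"dz":0,"ax":0,"ay":0,"az":0.7,"hand":0},
  {"dx":0,"dy":0,"dz":0,"ax":0,"ay":0,"az":0.7,"hand":0},
])

```text
time_s: 11.58
eef_pos: [573.7, -19.5, 247.3]
tcp_rot: [2.151, 2.286, 0.001]
force: [-1.7, 0.5, 0.2]
opening: 11.9
```

```bash
python3 -c "
from h import *
plan([573.9,-19.3,247.2],7.9)"
```

```text
pos [573.7 -19.5 247.3] yaw 93.49 d [ 0.2  0.2 -0.1] dyaw -85.59 N 22 t 11.58 F [-1.7  0.5  0.2] M [-0.02  0.46  0.21] tilt [0.13 0.09 0.  ] open 11.9
[{"dx": 0.0, "dy": 0.0, "dz": 0.0, "ax": 0.03, "ay": 0.02, "az": 0.97}, {"dx": 0.0, "dy": 0.0, "dz": 0.0, "ax": 0.0, "ay": 0.0, "az": 0.97}, {"dx": 0.0, "dy": 0.0, "dz": 0.0, "ax": 0.0, "ay": 0.0, "az": 0.97}, {"dx": 0.0, "dy": 0.0, "dz": 0.0, "ax": 0.0, "ay": 0.0, "az": 0.97}, {"dx": 0.0, "dy": 0.0, "dz": 0.0, "ax": 0.0, "ay": 0.0, "az": 0.97}, {"dx": 0.0, "dy": 0.0, "dz": 0.0, "ax": 0.0, "ay": 0.0, "az": 0.97}, {"dx": 0.0, "dy": 0.0, "dz": 0.0, "ax": 0.0, "ay": 0.0, "az": 0.97}, {"dx": 0.0, "dy": 0.0, "dz": 0.0, "ax": 0.0, "ay": 0.0, "az": 0.97}]
```

Mz = 0.21 N m: the socket is driving the screw. Continue.

>>> apply_moves([
  {"dx":0,"dy":0,"dz":0,"ax":0,"ay":0,"az":0.9,"hand":0},
  {"dx":0,"dy":0,"dz":0,"ax":0,"ay":0,"az":0.9,"hand":0},
  {"dx":0,"dy":0,"dz":0,"ax":0,"ay":0,"az":0.9,"hand":0},
  {"dx":0,"dy":0,"dz":0,"ax":0,"ay":0,"az":0.9,"hand":0},
  {"dx":0,"dy":0,"dz":0,"ax":0,"ay":0,"az":0.9,"hand":0},
  {"dx":0,"dy":0,"dz":0,"ax":0,"ay":0,"az":0.9,"hand":0},
])

```text
time_s: 12.08
eef_pos: [574.0, -19.5, 247.4]
tcp_rot: [2.554, 1.823, 0.001]
force: [-1.2, -0.6, 0.5]
opening: 11.8
```

```bash
python3 -c "
from h import *
plan([573.7,-19.5,247.2],7.9,n=1)"
```

```text
pos [574.  -19.5 247.4] yaw 71.02 d [-0.3  0.  -0.2] dyaw -63.12 N 16 t 12.08 F [-1.2 -0.6  0.5] M [0.03 0.48 0.24] tilt [0.2  0.07 0.  ] open 11.8
[{"dx": -0.0, "dy": -0.0, "dz": 0.0, "ax": 0.05, "ay": 0.02, "az": 0.99}]
```

>>> apply_moves([
  {"dx":0,"dy":0,"dz":0,"ax":0.03,"ay":0,"az":0.9,"hand":0},
  {"dx":0,"dy":0,"dz":0,"ax":0,"ay":0,"az":0.9,"hand":0},
  {"dx":0,"dy":0,"dz":0,"ax":0,"ay":0,"az":0.9,"hand":0},
  {"dx":0,"dy":0,"dz":0,"ax":0,"ay":0,"az":0.9,"hand":0},
  {"dx":0,"dy":0,"dz":0,"ax":0,"ay":0,"az":0.9,"hand":0},
  {"dx":0,"dy":0,"dz":0,"ax":0,"ay":0,"az":0.9,"hand":0},
  {"dx":0,"dy":0,"dz":0,"ax":0,"ay":0,"az":0.9,"hand":0},
  {"dx":0,"dy":0,"dz":0,"ax":0,"ay":0,"az":0.9,"hand":0},
])

```text
time_s: 12.75
eef_pos: [574.5, -19.8, 247.3]
tcp_rot: [2.94, 1.099, -0.0]
force: [-1.4, 0.3, 0.5]
opening: 11.7
```

```bash
python3 -c "
from h import *
plan([573.7,-19.5,247.2],7.9,n=1)"
```

```text
pos [574.5 -19.8 247.3] yaw 41.01 d [-0.8  0.3 -0.1] dyaw -33.11 N 9 t 12.75 F [-1.4  0.3  0.5] M [0.02 0.58 0.17] tilt [0.17 0.07 0.  ] open 11.7
[{"dx": -0.0, "dy": -0.0, "dz": 0.0, "ax": 0.04, "ay": 0.02, "az": 0.92}]
```

>>> apply_moves([
  {"dx":0,"dy":0,"dz":0,"ax":0.03,"ay":0,"az":0.9,"hand":0},
  {"dx":0,"dy":0,"dz":0,"ax":0,"ay":0,"az":0.9,"hand":0},
  {"dx":0,"dy":0,"dz":0,"ax":0,"ay":0,"az":0.9,"hand":0},
  {"dx":0,"dy":0,"dz":0,"ax":0,"ay":0,"az":0.9,"hand":0},
  {"dx":0,"dy":0,"dz":0,"ax":0,"ay":0,"az":0.9,"hand":0},
  {"dx":0,"dy":0,"dz":0,"ax":0,"ay":0,"az":0.9,"hand":0},
  {"dx":0,"dy":0,"dz":0,"ax":0,"ay":0,"az":0.8,"hand":0},
])

```text
time_s: 13.33
eef_pos: [574.7, -20.2, 247.3]
tcp_rot: [3.111, 0.414, -0.001]
force: [-2.1, 0.4, -0.2]
opening: 11.5
```

```bash
python3 -c "
from h import *
plan([573.7,-19.5,247.2],7.9,n=1)"
```

```text
pos [574.7 -20.2 247.3] yaw 15.15 d [-1.   0.7 -0.1] dyaw -7.25 N 2 t 13.33 F [-2.1  0.4 -0.2] M [0.01 0.53 0.28] tilt [0.16 0.07 0.  ] open 11.5
[{"dx": -0.02, "dy": -0.02, "dz": 0.0, "ax": 0.04, "ay": 0.02, "az": 0.91}]
```

>>> apply_moves([
  {"dx":0,"dy":0,"dz":0,"ax":0,"ay":0,"az":0.8,"hand":0},
  {"dx":0,"dy":0,"dz":0.03,"ax":0,"ay":0,"az":0.8,"hand":0},
  {"dx":0,"dy":0,"dz":0.03,"ax":0,"ay":0,"az":0.35,"hand":0},
  {"dx":0,"dy":0,"dz":0.03,"ax":0,"ay":0,"az":0,"hand":0},
])

```text
time_s: 13.67
eef_pos: [574.9, -20.3, 247.3]
tcp_rot: [3.132, 0.191, -0.001]
force: [-4.0, 0.7, 5.1]
opening: 11.7
```

```bash
python3 -c "
from h import *
plan([573.7,-19.5,247.2],7.9,n=1)"
```

```text
pos [574.9 -20.3 247.3] yaw 6.98 d [-1.2  0.8 -0.1] dyaw 0.92 N 1 t 13.67 F [-4.   0.7  5.1] M [0.16 1.09 0.13] tilt [0.22 0.05 0.  ] open 11.7
[{"dx": -0.04, "dy": -0.04, "dz": 0.0, "ax": 0.05, "ay": 0.01, "az": -0.23}]
```

>>> apply_moves([
  {"dx":0,"dy":0,"dz":0,"ax":0,"ay":0,"az":0,"hand":0},
  {"dx":0,"dy":0,"dz":0,"ax":0,"ay":0,"az":0,"hand":0.3},
  {"dx":0,"dy":0,"dz":0,"ax":0,"ay":0,"az":0,"hand":0.4},
  {"dx":0,"dy":0,"dz":0,"ax":0,"ay":0,"az":0,"hand":0.5},
  {"dx":0,"dy":0,"dz":0,"ax":0,"ay":0,"az":0,"hand":0.5},
  {"dx":0,"dy":0,"dz":-0.3,"ax":0,"ay":0,"az":0,"hand":0.5},
  {"dx":0,"dy":0,"dz":-0.6,"ax":0,"ay":0,"az":0,"hand":0.5},
  {"dx":0,"dy":0,"dz":-0.8,"ax":0,"ay":0,"az":0,"hand":0.5},
])

```text
time_s: 14.33
eef_pos: [574.4, -20.3, 286.1]
tcp_rot: [3.133, 0.193, -0.006]
force: [0.8, -0.5, -0.4]
opening: 46.9
```

>>> apply_moves([
  {"dx":0,"dy":0,"dz":-0.8,"ax":0,"ay":0,"az":0,"hand":0.6},
  {"dx":0,"dy":0,"dz":-0.8,"ax":0,"ay":0,"az":0,"hand":0.6},
  {"dx":0,"dy":0,"dz":-0.5,"ax":0,"ay":0,"az":0,"hand":0.6},
  {"dx":0,"dy":0,"dz":0,"ax":0,"ay":0,"az":0,"hand":0.6},
  {"dx":0,"dy":0,"dz":0,"ax":0,"ay":0,"az":0,"hand":0.6},
])

```text
time_s: 14.75
eef_pos: [576.5, -20.7, 347.7]
tcp_rot: [3.13, 0.193, 0.009]
force: [-1.0, -0.6, 0.1]
opening: 56.3
```

```bash
python3 -c "
from h import *
plan([573.7,-19.5,247.2],7.9,n=1)
s=snap('side','s3');w=snap('wrist','w6')['color'];t=snap('top','t3')['color']
f=lambda i,x,y,w:cv2.resize(i[y:y+w,x:x+w],(400,400),interpolation=cv2.INTER_CUBIC)
cv2.imwrite('pics/v6.png',np.hstack([f(s['color'],215,90,110),f(w,108,60,300)])[:,:,::-1])
for n,i in(('side',s['color']),('top',t)):
  d=cv2.absdiff(i,np.load(f'pics/{n}0.npz')['color']).max(2); _,_,st,_=cv2.connectedComponentsWithStats((cv2.medianBlur(d,3)>40).astype('u1')); print(n,[list(map(int,r)) for r in st[1:] if r[4]>12])
"
```

```text
pos [576.5 -20.7 347.7] yaw 7.06 d [  -2.8    1.2 -100.5] dyaw 0.84 N 5 t 14.75 F [-1.  -0.6  0.1] M [-0.01  0.15  0.  ] tilt [ 0.33 -0.33 -0.  ] open 56.3
[{"dx": -0.02, "dy": -0.01, "dz": 0.8, "ax": 0.08, "ay": -0.08, "az": -0.04}]
side [[0, 0, 34, 48, 1194], [52, 0, 39, 61, 1347], [190, 0, 29, 3, 49], [265, 18, 28, 6, 111], [256, 20, 25, 31, 328], [287, 30, 5, 18, 72], [246, 43, 11, 12, 79], [0, 49, 74, 98, 3712], [255, 49, 59, 50, 1462], [253, 124, 38, 31, 355], [52, 143, 13, 9, 66], [55, 154, 19, 46, 540], [40, 159, 4, 7, 13], [269, 170, 10, 13, 70], [1, 180, 22, 6, 64], [254, 190, 4, 8, 19], [0, 218, 7, 17, 76], [0, 238, 26, 57, 884], [254, 239, 14, 39, 234], [220, 250, 31, 27, 290], [188, 265, 24, 9, 76], [191, 281, 6, 6, 28], [117, 281, 126, 103, 5014], [243, 305, 9, 23, 113], [2, 323, 38, 61, 653]]
top [[110, 98, 185, 286, 17363], [312, 199, 4, 5, 13], [317, 202, 25, 19, 124], [320, 211, 6, 5, 19], [298, 213, 15, 25, 136], [342, 228, 14, 10, 66], [319, 236, 90, 148, 5712], [0, 296, 80, 88, 2373], [24, 309, 18, 21, 219], [57, 324, 11, 12, 90], [273, 362, 4, 8, 28], [280, 363, 6, 21, 82], [301, 367, 33, 17, 236], [86, 380, 17, 4, 42]]
```

View pics/v6.png

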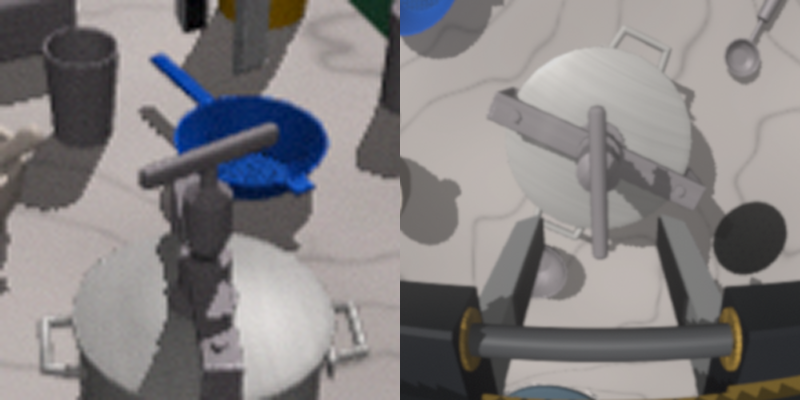

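The handle stands upright with the socket down on the shoulder, and its bar is still at tool yaw ≈ 7°. The trivet is empty and the gripper is clear. Handing in.

```bash
python3 -c "
from workcell import ctrl
print(ctrl.hand_in())"
```

```text
the job is handed in; nothing more can be done
None
```

The steel T-handle is on the clamp screw, pushed fully home, turned a quarter turn clockwise and left clipped on. I handed in at about 15 s of the 72 s.

- **Fit:** The ball took about 8 N net to drive in. The force then fell back to the handle's own weight, which I read as the click. The socket met the shoulder about 2 mm lower, with a reading of about 17 N net against the 25 N limit. Push and click were judged from forces sampled every second row, not seen directly.
- **Turn:** The tool turned 94° clockwise, with about 0.2 N m of drag felt. Allowing roughly 3° of play in the bore, the screw should have turned about 90°, but I could not measure its angle directly. Height under a light press was the same after the turn as before (247.3 mm).
- **After release:** The last side and wrist pictures show the handle upright on the shoulder, the trivet empty and the gripper about 100 mm above where it had held the bar. The things visible near the pot look in place. The before-and-after picture comparison was dominated by the arm and its shadow, so it proves little about the rest of the bench.
- **Disagreement:** The top camera placed the screw about 5 mm from the wrist camera's estimate. I used the wrist figure, corrected for its bias; the side view agreed to about 1 mm, and so did the free entry onto the square.

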